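# Index and lock the sample carousel

### The arm

A 6-joint arm with a two-finger parallel gripper is mounted at the origin on the work surface. World frame = base frame: x ahead of the robot, y to its left, z up, the work surface at z = 0. Lengths are in mm, angles in rad, forces in N, time in s.
With the tool pointing down it reaches from about 275 to 1000 mm from the base axis. Payload 8.4 kg.
Tool frame: the origin (TCP) lies on the centre line of the jaws, within the pads' length; the fingertips stand 25 mm ahead of it and the grasp point (between the pads) lies 6 mm ahead of it; z points along the fingers, x is the direction in which the jaws open and shut, and the axes are right-handed (so a half turn about z gives the same grasp; the last joint's range is limited). The gripper opens to 85 mm and grips with 20 to 120 N. Pads are 22 mm wide; open, the fingers measure 114 mm over their backs; the gripper's body (76 mm by 85 mm) begins 54 mm behind the grasp point. The pads swing forward as they close: fully open they stand 13 mm farther back than shut.
Start: joints at [-1.305, 0.353, 1.633, -0, 1.155, -0.002], TCP at [165.38, -602.725, 256.281] pointing down, gripper open.
Joint ranges: [-2.63, 2.63], [-0.92, 2.1], [0.06, 2.66], [-1.3, 4.44], [0, 2.69], [-3.02, 3.02]. Speed limits (rad/s): [2.22, 2.22, 2.79, 3.14, 3.14, 3.14].

### API

Orientations are given as [roll, pitch, yaw] about the fixed x, y, z axes, in that order (R = Rz(yaw) Ry(pitch) Rx(roll)).
In Python, from rig import r gives the robot as it stands. The module is installed in compiled form; this text tells all that it offers.
- The arm moves only by the tool jog_arm, never from a script. Its argument "deltas" is a list of rows, each an object with "gripper": the gripper command: -1 is fully open, 1 is shut, values between are in proportion; "translation": the shift along the world's x, y, z in units of 10 cm (1.0 is 10 cm), a list of three; "dr": the turn, a rotation vector about the world's x, y, z in units of pi/2 rad (1.0 is pi/2 rad), a list of three. In form: [{"gripper": gripper, "translation": [x, y, z], "dr": [wx, wy, wz]}, ...]. A call has 1 to 12 rows; each row shifts and turns the commanded pose from where the row before left it; what a row does not reach is not made up. A row lasts 1/12 s, in which the tool goes at most 41.7 mm and 7.16 degrees, less where a joint would pass 70% of its speed; a pose out of reach is approached as far as the arm can. A call with a number of a shift or a turn outside -1 to 1 is refused whole. A call with a gripper value outside its range is refused whole. The fingers move at their own pace and stop on an object; "squeeze" is the grip in N (left out, the last holds). Time passes only in rows, so rows that do not move let the fingers close. It gives the time, the measured TCP pose, the force and the opening at its end, in the units of the state.
- r.sense(): the state, without advancing time (a new reading comes with each control period).
- r.grab_frame(name): name is "side" or "top"; returns the picture (420x560x3 uint8, blue, green, red); there is no depth.
- r.calibration(name): a dict with "mtx" (3x3 intrinsics, pixels), "k1" (the pictures are not rectified: a ray, as slopes to the right and down, at radius r is drawn at 1 + k1 r^2 times it, then the intrinsics apply), "world_from_camera" (4x4, takes a point from camera to world coordinates). Camera axes: x right, y down, z forward; pixel columns grow to the right and rows downward; lengths in mm; the calibration is good to about 2 mm. A picture is of the moment at which its call begins. calibration takes no time and is no camera call.
- r.sign_off(): hands the job in, once; it reports no verdict.
The state is a dict: "clock": time; "qpos": joint angles; "qvel": joint speeds; "joint_efforts": joint torques, N m; "eef_pos": TCP position; "tcp_rot": TCP orientation; "contact_force": force on the tool from outside, world axes, zero at the start; "wrist_torque": the same for the moment, N m; "opening": opening from 0.0 (shut) to 1.0 (fully open).
Only numpy, scipy, OpenCV 4.12 (cv2) and the standard library are available. Lean on these libraries where they do the work, as an engineer would, in place of code of your own. Each camera call takes 0.05 s, during which the arm holds its last target. There are 200 camera calls.

### The job

Bring the carousel's empty orange place round to the orange index mark on the base, turning the plate gently by its spokes, and lock it there with the red-knobbed drop latch: flip the latch over onto the rim and ease the plate along until the tooth drops fully home in that place's notch. Then lean on a spoke with about 12 N for half a second to prove that the lock holds, never forcing the plate against the latch, and let go; leave the pots on the plate and the things on the bench undisturbed.

Things in the scene. Friction and masses are not known exactly. Their poses are not given: they have to be found in the camera images.
- base: Fixed cream cast base of the carousel, 250 mm across. Origin on the bench at the axis the plate turns about, z up. Its own -y axis points to the index mark and the latch, which stand on a tongue of the base, 80 mm wide and 30 mm high, that reaches out to 212 mm from the axis.
- carousel: Aluminium plate, 300 mm across, top 58 mm above the bench, turning freely either way on the base's upright axis, with no clicks; it stays where it is left. Origin on the axis. Six places for pots 88 mm from the axis; its own -y axis points to the empty one (orange seat), so at the index mark its yaw equals the base's. Once it is latched, a push of more than 16 N counts as forcing.
- spoke_a (a point): Centre of the black ball, 24 mm across, at the end of one of three level push spokes (12 mm bars, 155 mm above the bench, balls 94 mm from the axis) on a hub post 171 mm high. Nothing else on the plate is higher than 120 mm. This spoke stands 30 degrees counter-clockwise of the empty place. About 3 N square to a spoke at 72 mm from the axis turns the plate.
- spoke_b (a point): The same on the second spoke, 150 degrees counter-clockwise (from above) of the empty place.
- spoke_c (a point): The same on the third spoke, 270 degrees counter-clockwise (from above) of the empty place.
- place_mark (a point): Point on the top edge of the plate's rim, 150 mm from the axis, in the middle of the empty place's notch. Every place has such a notch, 13 mm wide and 20 mm deep, cut through the rim on its radius.
- index_mark (a point): Orange index mark on the base's tongue, 153 mm from the axis, 32 mm above the bench. A rough guide only: the latch behind it stands on a slotted foot and may be bolted up to 12 mm to either side of it (square to the radius), so where tooth and notch meet must be felt. When a notch comes under the riding tooth the latch drops by itself (about 2 mm play) and the plate stops dead.
- latch (a joint): Gravity latch: steel lever pivoted 190 mm from the axis, 70 mm up, swinging in the upright plane along the radius; 9 mm tooth 50 mm and red 22 mm ball knob 62 mm from the pivot. 0: level, tooth home in a notch; 0.17: tooth riding on the rim; pi/2: upright; at the start about 2: lying back, knob 220 mm from the axis, 123 mm up. Swings freely and falls to whichever side of upright it is pushed.
- pot1: Lidded clear pot of crushed ore, 46 mm across (lid 49 mm) and 60 mm high, 0.1 kg, standing loose between four 14 mm pins in place 2 of the plate, counting counter-clockwise from the empty one. Origin at the centre of its underside.
- pot2: Lidded clear pot of crushed ore, 46 mm across (lid 49 mm) and 60 mm high, 0.1 kg, standing loose between four 14 mm pins in place 3 of the plate, counting counter-clockwise from the empty one. Origin at the centre of its underside.
- pot3: Lidded clear pot of crushed ore, 46 mm across (lid 49 mm) and 60 mm high, 0.1 kg, standing loose between four 14 mm pins in place 4 of the plate, counting counter-clockwise from the empty one. Origin at the centre of its underside.
- pot4: Lidded clear pot of crushed ore, 46 mm across (lid 49 mm) and 60 mm high, 0.1 kg, standing loose between four 14 mm pins in place 5 of the plate, counting counter-clockwise from the empty one. Origin at the centre of its underside.
- pot5: Lidded clear pot of crushed ore, 46 mm across (lid 49 mm) and 60 mm high, 0.1 kg, standing loose between four 14 mm pins in place 6 of the plate, counting counter-clockwise from the empty one. Origin at the centre of its underside.
- next_pot: The next sample, waiting on the bench near the latch: the same kind of pot with a blue lid. Leave it alone. Origin at the centre of its underside.
- wash_bottle: White wash bottle, 66 mm across and 175 mm high over the spout, on the bench beside the carousel. Leave it alone. Origin at the centre of its underside.
- dish: Steel weighing dish, 80 mm across and 18 mm high, on the bench beside the carousel. Leave it alone. Origin at the centre of its underside.
There are look-alikes about, which are no part of the job. Leave any turquoise or yellow look-alike of the pot2 alone.

How it is judged (in metres and radians):
On the way:
1. with the latch fully home in the empty place's notch, the plate is leaned on to prove the lock: 8 to 16 N of push on it (value of joint latch below 0.06 rad and horizontal distance between place_mark and index_mark below 0.019 m and contact force between any of the fingers, the arm and carousel above 8 N), for 0.2 s.
At the end, for the whole second after the job is handed in: The latch is fully home (below 0.06 rad) in the notch of the empty place, that notch being within 19 mm of the index mark (only that notch can be, once latched); the plate is at rest (below 0.05 rad/s) and the five pots still stand in their places, within 95 mm of the axis (value of joint latch below 0.06 rad and horizontal distance between place_mark and index_mark below 0.019 m and angular speed of carousel below 0.05 rad/s and horizontal distance between each of pot1, pot2, pot3, pot4, pot5 and carousel below 0.095 m); the robot touches nothing.
It fails at once if the plate is forced against the dropped latch: pushed with more than 16 N (value of joint latch below 0.1 rad and contact force between any of the fingers, the arm and carousel above 16 N).
It fails at once if the plate is spun faster than 3.5 rad/s (angular speed of carousel above 3.5 rad/s).
It fails at once if a pot on the plate is tipped (over 0.3 rad) (angle between any of pot1, pot2, pot3, pot4, pot5's own z axis and vertical above 0.3 rad).
It fails at once if the waiting pot, the wash bottle or the dish is moved more than 30 mm or tipped ((angle between next_pot's own z axis and vertical above 0.3 rad or distance of next_pot from where it was at the start of the episode above 0.03 m) or (angle between wash_bottle's own z axis and vertical above 0.3 rad or distance of wash_bottle from where it was at the start of the episode above 0.03 m) or (angle between dish's own z axis and vertical above 0.3 rad or distance of dish from where it was at the start of the episode above 0.03 m)).
It also fails if it takes over 69 s, if anything falls off the work surface, if the arm or the gripper's body presses on something with over 40 N, if the wrist force passes 120 N, or if a joint passes its speed limit or range.

## Working session

There is one attempt and no reset: what is moved stays moved. The work goes in short steps, Python scripts to look and compute and a tool call to move; the robot and the scene stay as the last step left them, time stands still between calls to the robot, and variables do not carry over. Pictures are saved under pics/ and viewed, about 8 in all and at most 12, crops included, and the job is handed in when it is done.

Besides the shell and the picture viewer there is one more tool, called after ">>>" as a command line: name --argument value ..., lists and objects as JSON in quotes. jog_arm: Moves the arm, as the interface text tells. Shifts and turns lie within -1 to 1; 1 stands for 10 cm of shift or pi/2 rad of turn. Its arguments: {"type":"object","properties":{"deltas":{"type":"array"},"squeeze":{"type":"number"}},"required":["deltas"]}

```bash
mkdir -p pics; cat > h.py <<'E'
import numpy as np, cv2
from rig import r
def ray(name,px):
    c=r.calibration(name);K=np.array(c["mtx"]);T=np.array(c["world_from_camera"])
    d=np.linalg.solve(K,[px[0],px[1],1.]);m=d[:2];u=m.copy()
    for _ in range(20): u=m/(1+c["k1"]*(u@u))
    v=T[:3,:3]@np.array([u[0],u[1],1.]);return T[:3,3],v
def onz(name,px,z):
    o,v=ray(name,px);return o+v*(z-o[2])/v[2]
def proj(name,p):
    c=r.calibration(name);K=np.array(c["mtx"]);T=np.array(c["world_from_camera"])
    q=T[:3,:3].T@(np.array(p,float)-T[:3,3]);u=q[:2]/q[2];u=u*(1+c["k1"]*(u@u));return (K@[u[0],u[1],1])[:2]
def tri(a,b):
    (o1,v1),(o2,v2)=ray("side",a),ray("top",b)
    A=np.array([v1,-v2]).T;s=np.linalg.lstsq(A,o2-o1,rcond=None)[0]
    p,q=o1+v1*s[0],o2+v2*s[1];return (p+q)/2,np.linalg.norm(p-q)
def snap(name,fn):
    im=np.array(r.grab_frame(name));cv2.imwrite("pics/"+fn,im);return im
E
python3 - <<'E'
from h import *
np.set_printoptions(precision=1,suppress=True)
for n in("top","side"):
    snap(n,n+"0.png");c=r.calibration(n);print(n,np.array(c["world_from_camera"]),c["mtx"],c["k1"])
print(r.sense())
E
```

```text
top [[  0.   -1.    0.2 429.1]
 [ -1.   -0.    0.   52.6]
 [ -0.   -0.2  -1.  991.1]
 [  0.    0.    0.    1. ]] [[386.5   0.  283.7]
 [  0.  386.5 209.2]
 [  0.    0.    1. ]] -0.03019275777532977
side [[   1.    -0.     0.1  494.3]
 [  -0.1   -0.5    0.9 -951.9]
 [   0.    -0.9   -0.5  688.6]
 [   0.     0.     0.     1. ]] [[471.    0.  286.8]
 [  0.  471.  200. ]
 [  0.    0.    1. ]] 0.02477296256575897
{'clock': 0.1, 'qpos': array([-1.3,  0.4,  1.6,  0. ,  1.2, -0. ]), 'qvel': array([ 0., -0., -0.,  0.,  0.,  0.]), 'joint_efforts': array([  0. , -60.6, -34.3,   0. ,   0. ,   0. ]), 'eef_pos': array([ 165.3, -602.3,  255.6]), 'tcp_rot': array([-3.1,  0. , -1.3]), 'contact_force': array([-0.2, -0.1, -0.2]), 'wrist_torque': array([0., 0., 0.]), 'opening': 1.000046590387856}
```

View pics/top0.png

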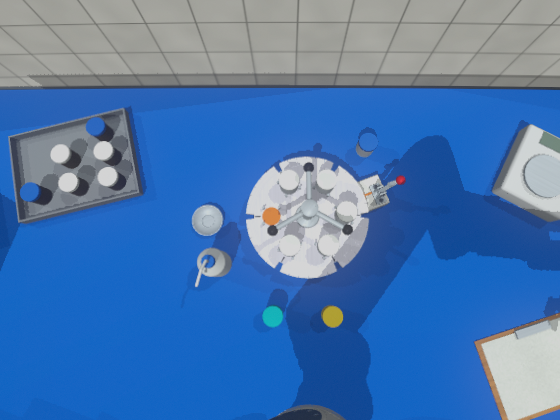

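View pics/side0.png

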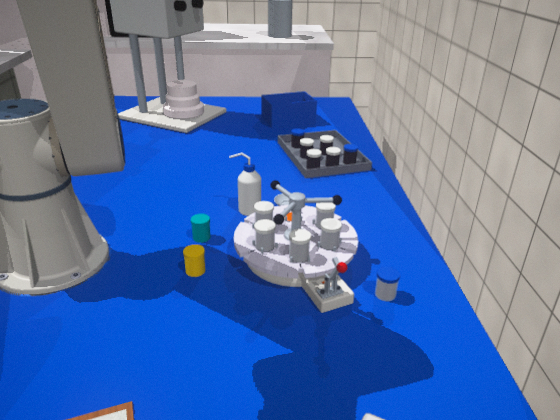

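The top picture shows the carousel hub at about (309,212), the orange seat at (271,216) and the latch's red knob at (400,180). The black balls are at (309,168), (273,231) and (347,230). Next to measure these and view a crop.

```bash
python3 - <<'E'
from h import *
np.set_printoptions(precision=1,suppress=True)
T=cv2.imread("pics/top0.png");S=cv2.imread("pics/side0.png")
def blobs(im,lo,hi,amin,roi):
    h=cv2.cvtColor(im,cv2.COLOR_BGR2HSV);m=cv2.inRange(h,np.array(lo),np.array(hi))
    z=np.zeros_like(m);x0,y0,x1,y1=roi;z[y0:y1,x0:x1]=m[y0:y1,x0:x1]
    n,_,st,c=cv2.connectedComponentsWithStats(z);return [(c[i],st[i,4]) for i in range(1,n) if st[i,4]>=amin]
R=(235,140,430,285)
bl=blobs(T,(0,0,0),(180,255,45),25,R);rd=blobs(T,(0,150,100),(5,255,255),10,R);og=blobs(T,(6,150,120),(18,255,255),3,R)
for n,b in(("black",bl),("red",rd),("orange",og)):
    for c,a in b:print(n,c,a)
B=[onz("top",c,155)[:2] for c,a in bl];print("balls",B)
red=blobs(S,(0,150,80),(5,255,255),10,(250,230,400,320));print(red)
print("knob",tri(red[0][0],rd[0][0]),onz("top",rd[0][0],123))
for c,a in og:print("orange z58,32",onz("top",c,58),onz("top",c,32))
print("nextpot lid",onz("top",(368,140),60),"yellow",onz("top",(333,317),60),"teal",onz("top",(273,317),60),"bottle",onz("top",(208,260),150))
a=cv2.resize(T[145:285,235:425],None,fx=4,fy=4,interpolation=3);cv2.imwrite("pics/c1.png",a)
E
```

```text
orange [369. 193.] 3
orange [271.1 215.8] 220
balls []
[]Traceback (most recent call last):
  File "<stdin>", line 14, in <module>
IndexError: list index out of range
```

```bash
cat > m.py <<'E'
from h import *
np.set_printoptions(precision=1,suppress=True)
def blobs(im,f,amin,roi):
    b,g,r_=[im[...,i].astype(int) for i in range(3)]
    m=f(b,g,r_).astype(np.uint8);z=np.zeros_like(m);x0,y0,x1,y1=roi;z[y0:y1,x0:x1]=m[y0:y1,x0:x1]
    n,_,st,c=cv2.connectedComponentsWithStats(z);return [(c[i],st[i,4]) for i in range(1,n) if st[i,4]>=amin]
black=lambda b,g,r_:(b<70)&(g<60)&(r_<60)
red=lambda b,g,r_:(r_>110)&(g<60)&(b<80)
orange=lambda b,g,r_:(r_>150)&(g>70)&(g<150)&(b<90)
E
python3 - <<'E'
from m import *
T=cv2.imread("pics/top0.png");S=cv2.imread("pics/side0.png")
a=cv2.resize(T[145:285,235:425],None,fx=4,fy=4,interpolation=3);cv2.imwrite("pics/c1.png",a)
R=(235,140,430,285)
bl=blobs(T,black,15,R);rd=blobs(T,red,10,R);og=blobs(T,orange,3,R)
for n,b in(("black",bl),("red",rd),("orange",og)):
    for c,a in b:print(n,c,a,onz("top",c,{"black":155,"red":123,"orange":58}[n]))
R2=(230,170,400,320)
rs=blobs(S,red,10,R2);bs=blobs(S,black,15,R2);print("side",rs,bs)
if rs and rd: print("knob",tri(rs[0][0],rd[0][0]))
print("index",onz("top",(369,193),32))
for n,p in(("next",(368,140)),("yellow",(333,317)),("teal",(273,317)),("bottle",(208,260))):print(n,onz("top",p,60))
E
```

```text
red [400.  179.5] 55 [ 652.5 -206.3  123. ]
orange [367.7 193.6] 9 [ 633.2 -144.    58. ]
orange [271.1 215.8] 222 [577.   93.7  58. ]
side [(array([341.8, 267. ]), np.int32(73))] [(array([274.3, 184. ]), np.int32(35)), (array([336.8, 199.7]), np.int32(56)), (array([278.5, 219. ]), np.int32(73))]
knob (array([ 655.7, -207.5,  120. ]), np.float64(4.581091850568458))
index [ 640.4 -152.9   32. ]
next [ 771.2 -149.2   60. ]
yellow [337.8 -53.4  60. ]
teal [337.1  86.8  60. ]
bottle [468.8 244.   60. ]
```

View pics/c1.png

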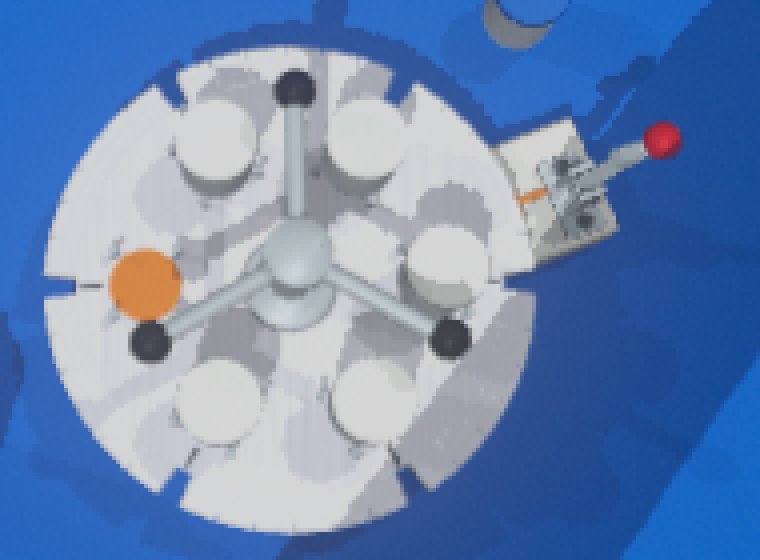

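The crop confirms the orange seat at (271,216), at the left, with its notch at about (247,217). The index stripe is at (368,194), with the latch foot behind it. Look-alikes: the turquoise (273,317) and yellow (333,317) pots, and the rack pots at upper left; all to be left alone. The black balls are at about (308.6,167.3), (272.8,230.3) and (347.5,229.8).

```bash
python3 - <<'E'
from m import *
P=[onz("top",p,155)[:2] for p in((308.6,167.3),(272.8,230.3),(347.5,229.8))]
ax=np.mean(P,0);print(P,"axis",ax,[np.linalg.norm(p-ax) for p in P])
# side triangulation
for s,t in(((336.8,199.7),(308.6,167.3)),((274.3,184),(272.8,230.3)),((278.5,219),(347.5,229.8))):print(tri(s,t))
ang=lambda p:np.degrees(np.arctan2(*(np.array(p)[:2]-ax)[::-1]))
print("spokes",[ang(p) for p in P])
print("orange",ang(onz("top",(271.1,215.8),58)),np.linalg.norm(onz("top",(271.1,215.8),58)[:2]-ax))
print("index",ang(onz("top",(368,193.5),32)),np.linalg.norm(onz("top",(368,193.5),32)[:2]-ax))
print("knob",ang((654,-207)),np.linalg.norm(np.array([654,-207])-ax))
# plate rim fit
T=cv2.imread("pics/top0.png")
# lever px / tongue corners (crop coords)
for n,q,z in(("tongue far corner1",(573,118),30),("tongue far corner2",(617,229),30),("corner near",(540,268),30),("stripe in",(520,201),32),("stripe out",(548,192),32),("bracketbolts",(566,163),34),("bolt2",(587,219),34),("lever base",(592,188),75)):
    p=onz("top",(235+q[0]/4,145+q[1]/4),z);print(n,p,ang(p),np.linalg.norm(p[:2]-ax))
E
```

```text
[array([671.8,   6.6]), array([529.7,  85.4]), array([531.3, -77. ])] axis [577.6   5. ] [np.float64(94.21984498933466), np.float64(93.61450490531006), np.float64(94.19705562569344)]
(array([675. ,   6.4, 153.4]), np.float64(5.311562022595864))
(array([531.5,  85.4, 155.8]), np.float64(3.8317051465981273))
(array([534.3, -77.3, 153.5]), np.float64(5.691393923017656))
spokes [np.float64(0.9835756385117562), np.float64(120.78734365391998), np.float64(-119.4330975187541)]
orange 90.39280671247683 88.73301933459867
index -68.39651406627269 167.04436357091748
knob -70.17631291742737 225.3451476765397
tongue far corner1 [ 689.4 -178.7   30. ] -58.664743326268415 215.10287865134072
tongue far corner2 [ 617.  -203.8   30. ] -79.30217263167884 212.52271606716906
corner near [ 591.9 -154.2   30. ] -84.87599713239129 159.83031612297975
stripe in [ 634.5 -142.6   32. ] -68.89728001230674 158.15864525508965
stripe out [ 640.4 -160.5   32. ] -69.21189764030387 177.03259959107825
bracketbolts [ 658.8 -172.2   34. ] -65.35936263913032 194.92268248021347
bolt2 [ 622.6 -184.1   34. ] -76.60194098198757 194.36988748628872
lever base [ 633.5 -177.7   75. ] -72.98444083156004 191.10235491539885
```

>>> jog_arm --deltas '[{"gripper":1,"translation":[0.125,0.23,0],"dr":[0,0,0.0778]},{"gripper":1,"translation":[0.125,0.23,0],"dr":[0,0,0.0778]},{"gripper":1,"translation":[0.125,0.23,0],"dr":[0,0,0.0778]},{"gripper":1,"translation":[0.125,0.23,0],"dr":[0,0,0.0778]},{"gripper":1,"translation":[0.125,0.23,0],"dr":[0,0,0.0778]},{"gripper":1,"translation":[0.125,0.23,0],"dr":[0,0,0.0778]},{"gripper":1,"translation":[0.125,0.23,0],"dr":[0,0,0.0778]},{"gripper":1,"translation":[0.125,0.23,0],"dr":[0,0,0.0778]},{"gripper":1,"translation":[0.125,0.23,0],"dr":[0,0,0.0778]},{"gripper":1,"translation":[0.125,0.23,0],"dr":[0,0,0.0778]},{"gripper":1,"translation":[0.125,0.23,0],"dr":[0,0,0.0778]},{"gripper":1,"translation":[0.125,0.23,0],"dr":[0,0,0.0778]}]'

```text
clock: 1.1
eef_pos: [315.6, -325.4, 256.1]
tcp_rot: [-3.141, 0.0, 0.169]
contact_force: [0.2, -0.2, -0.1]
opening: 0.002
```

>>> jog_arm --deltas '[{"gripper":1,"translation":[0.125,0.23,0],"dr":[0,0,0.0778]},{"gripper":1,"translation":[0.125,0.23,0],"dr":[0,0,0.0778]},{"gripper":1,"translation":[0.125,0.23,0],"dr":[0,0,0.0778]},{"gripper":1,"translation":[0.125,0.23,0],"dr":[0,0,0.0778]},{"gripper":1,"translation":[0.125,0.23,0],"dr":[0,0,0.0778]},{"gripper":1,"translation":[0.125,0.23,0],"dr":[0,0,0.0778]},{"gripper":1,"translation":[0.125,0.23,0],"dr":[0,0,0.0778]},{"gripper":1,"translation":[0.125,0.23,0],"dr":[0,0,0.0778]},{"gripper":1,"translation":[0.125,0.23,0],"dr":[0,0,0.0778]},{"gripper":1,"translation":[0.125,0.23,0],"dr":[0,0,0.0778]},{"gripper":1,"translation":[0.125,0.23,0],"dr":[0,0,0.0778]},{"gripper":1,"translation":[0.125,0.23,0],"dr":[0,0,0.0778]}]'

```text
clock: 2.1
eef_pos: [465.6, -49.4, 256.1]
tcp_rot: [-3.141, -0.0, 1.636]
contact_force: [0.2, 0.1, -0.6]
opening: 0.002
```

>>> jog_arm --deltas '[{"gripper":1,"translation":[0.125,0.23,0],"dr":[0,0,0.0778]},{"gripper":1,"translation":[0.125,0.23,0],"dr":[0,0,0.0778]},{"gripper":1,"translation":[0.125,0.23,0],"dr":[0,0,0.0778]},{"gripper":1,"translation":[0.125,0.23,0],"dr":[0,0,0.0778]},{"gripper":1,"translation":[0,0,0],"dr":[0,0,0]}]'

```text
clock: 2.52
eef_pos: [517.2, 44.5, 256.2]
tcp_rot: [3.14, -0.001, 2.128]
contact_force: [-0.6, 0.2, 0.4]
opening: -0.001
```

>>> jog_arm --deltas '[{"gripper":1,"translation":[0,0,-0.22],"dr":[0,0,0]},{"gripper":1,"translation":[0,0,-0.22],"dr":[0,0,0]},{"gripper":1,"translation":[0,0,-0.22],"dr":[0,0,0]},{"gripper":1,"translation":[0,0,-0.22],"dr":[0,0,0]},{"gripper":1,"translation":[0.045,0.027,0],"dr":[0,0,0]},{"gripper":1,"translation":[0.045,0.027,0],"dr":[0,0,0]},{"gripper":1,"translation":[0.045,0.027,0],"dr":[0,0,0]}]'

```text
clock: 3.1
eef_pos: [530.0, 49.5, 169.3]
tcp_rot: [3.141, 0.001, 2.118]
contact_force: [0.7, -0.5, -0.2]
opening: 0.003
```

```bash
cat > arc.py <<'E'
import sys
from m import *
# arc about axis: total degrees, rows -> rounded deltas
AX=np.array([578.5,5.])
def arc(tot,n,p=None):
    p=np.array(p if p is not None else r.sense()["eef_pos"][:2])-AX
    a=np.radians(tot/n);prev=p;cum=np.zeros(2)
    for k in range(1,n+1):
        c,s=np.cos(a*k),np.sin(a*k);q=np.array([[c,-s],[s,c]])@p-p
        d=np.round((q-cum)/100,3);cum+=d*100
        print(f'{d[0]:.3f}, {d[1]:.3f}',end=' | ')
    print('dr',round(tot/n/90,4),'end',AX+p+cum)
E
python3 - <<'E'
from arc import *
s=r.sense();print(s["eef_pos"],s["tcp_rot"],s["contact_force"],s["qpos"])
arc(-135,30)
im=snap("side","s1.png");cv2.imwrite("pics/s1c.png",cv2.resize(im[120:330,190:430],None,fx=2.5,fy=2.5))
E
```

```text
[530.   49.5 169.3] [3.1 0.  2.1] [ 0.7 -0.5 -0.2] [ 0.1  0.3  1.9 -0.   0.9 -2. ]
0.036, 0.037 | 0.040, 0.033 | 0.041, 0.031 | 0.044, 0.027 | 0.046, 0.024 | 0.048, 0.020 | 0.049, 0.016 | 0.050, 0.012 | 0.051, 0.009 | 0.051, 0.004 | 0.052, 0.000 | 0.052, -0.004 | 0.051, -0.008 | 0.050, -0.011 | 0.049, -0.016 | 0.048, -0.020 | 0.046, -0.023 | 0.044, -0.027 | 0.042, -0.030 | 0.040, -0.033 | 0.036, -0.037 | 0.034, -0.039 | 0.031, -0.042 | 0.027, -0.043 | 0.024, -0.046 | 0.020, -0.048 | 0.016, -0.049 | 0.012, -0.050 | 0.008, -0.051 | 0.005, -0.052 | dr -0.05 end [644.3   7.9]
```

View pics/s1c.png

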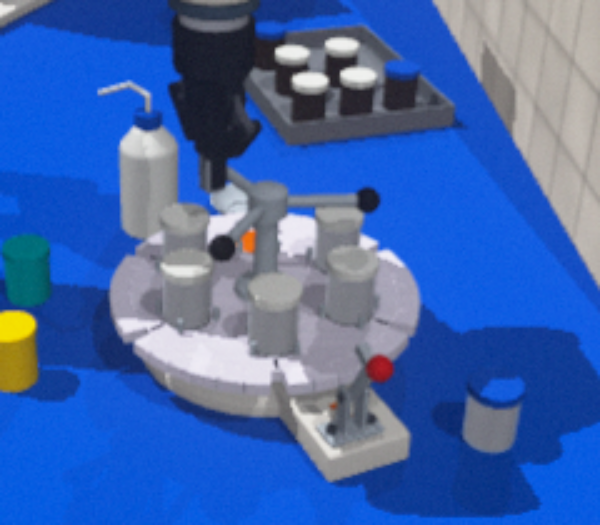

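The side crop shows the shut fingers at crop (213,170), just behind spoke A on its counter-clockwise side, clear of pots and bottle. Starting the clockwise arc.

>>> jog_arm --deltas '[{"gripper":1,"translation":[0.036,0.037,0],"dr":[0,0,-0.05]},{"gripper":1,"translation":[0.04,0.033,0],"dr":[0,0,-0.05]},{"gripper":1,"translation":[0.041,0.031,0],"dr":[0,0,-0.05]},{"gripper":1,"translation":[0.044,0.027,0],"dr":[0,0,-0.05]},{"gripper":1,"translation":[0.046,0.024,0],"dr":[0,0,-0.05]},{"gripper":1,"translation":[0.048,0.02,0],"dr":[0,0,-0.05]}]'

```text
clock: 3.65
eef_pos: [554.5, 67.0, 169.6]
tcp_rot: [-3.142, -0.0, 1.644]
contact_force: [-3.6, 0.6, 0.8]
opening: 0.0
```

```bash
python3 - <<'E'
from m import *
im=snap("top","t1.png")
for c,a in blobs(im,orange,3,(235,140,430,285)):
    p=onz("top",c,58);d=p[:2]-[578.5,5];print(c,a,np.degrees(np.arctan2(d[1],d[0])),np.hypot(*d))
print(r.sense()["contact_force"],r.sense()["eef_pos"])
E
```

```text
[365.8 194.2] 4 -69.82616836414849 153.62728779511428
[ 0.6 -0.   0.1] [555.8  67.3 169.8]
```

>>> jog_arm --deltas '[{"gripper":1,"translation":[0.049,0.016,0],"dr":[0,0,-0.05]},{"gripper":1,"translation":[0.05,0.012,0],"dr":[0,0,-0.05]},{"gripper":1,"translation":[0.051,0.009,0],"dr":[0,0,-0.05]},{"gripper":1,"translation":[0.051,0.004,0],"dr":[0,0,-0.05]},{"gripper":1,"translation":[0.052,0,0],"dr":[0,0,-0.05]},{"gripper":1,"translation":[0.052,-0.004,0],"dr":[0,0,-0.05]},{"gripper":1,"translation":[0.051,-0.008,0],"dr":[0,0,-0.05]},{"gripper":1,"translation":[0.05,-0.011,0],"dr":[0,0,-0.05]},{"gripper":1,"translation":[0.049,-0.016,0],"dr":[0,0,-0.05]},{"gripper":1,"translation":[0.048,-0.02,0],"dr":[0,0,-0.05]},{"gripper":1,"translation":[0.046,-0.023,0],"dr":[0,0,-0.05]},{"gripper":1,"translation":[0.044,-0.027,0],"dr":[0,0,-0.05]}]'

```text
clock: 4.7
eef_pos: [614.6, 60.6, 169.6]
tcp_rot: [3.142, -0.002, 0.703]
contact_force: [-0.6, 4.0, -0.4]
opening: -0.002
```

>>> jog_arm --deltas '[{"gripper":1,"translation":[0.042,-0.03,0],"dr":[0,0,-0.05]},{"gripper":1,"translation":[0.04,-0.033,0],"dr":[0,0,-0.05]},{"gripper":1,"translation":[0.036,-0.037,0],"dr":[0,0,-0.05]},{"gripper":1,"translation":[0.034,-0.039,0],"dr":[0,0,-0.05]},{"gripper":1,"translation":[0.031,-0.042,0],"dr":[0,0,-0.05]},{"gripper":1,"translation":[0.027,-0.043,0],"dr":[0,0,-0.05]},{"gripper":1,"translation":[0.024,-0.046,0],"dr":[0,0,-0.05]},{"gripper":1,"translation":[0,0,0],"dr":[0,0,0]}]'

```text
clock: 5.37
eef_pos: [638.4, 32.4, 169.7]
tcp_rot: [3.141, -0.003, 0.153]
contact_force: [0.1, -0.3, -1.3]
opening: -0.002
```

```bash
cat > look.py <<'E'
from m import *
import sys
def look(fn):
    im=snap("top",fn)
    for n,f,z in(("orange",orange,58),("red",red,123),("black",lambda b,g,r_:(b<95)&(g<80)&(r_<80)&(b-r_<30),155)):
        for c,a in blobs(im,f,4,(235,130,430,300)):
            d=onz("top",c,z)[:2]-[578.5,5];print(n,c,a,"ang",round(np.degrees(np.arctan2(d[1],d[0])),1),"r",round(np.hypot(*d),1))
    s=r.sense();print(s["clock"],s["eef_pos"],s["tcp_rot"],s["contact_force"]);return im
if __name__=="__main__": look(sys.argv[1])
E
python3 look.py t2.png
```

```text
orange [320.7 180.4] 103 ang -20.8 r 93.9
red [400.7 179.2] 46 ang -70.7 r 225.7
black [297.9 179.5] 213 ang 21.6 r 69.9
black [375.8 185.8] 4 ang -70.8 r 155.8
black [357.9 211.3] 82 ang -93.5 r 106.0
black [408.5 295.9] 41 ang -132.1 r 280.2
5.4167 [637.9  32.6 169.5] [ 3.1 -0.   0.2] [-0.4  1.3  0. ]
```

>>> jog_arm --deltas '[{"gripper":1,"translation":[0.02,-0.048,0],"dr":[0,0,-0.05]},{"gripper":1,"translation":[0.016,-0.049,0],"dr":[0,0,-0.05]},{"gripper":1,"translation":[0.012,-0.05,0],"dr":[0,0,-0.05]},{"gripper":1,"translation":[0.008,-0.051,0],"dr":[0,0,-0.05]},{"gripper":1,"translation":[0.003,-0.03,0],"dr":[0,0,-0.025]},{"gripper":1,"translation":[0,0,0],"dr":[0,0,0]},{"gripper":1,"translation":[0,0.1,0],"dr":[0,0,0]},{"gripper":1,"translation":[0,0,0.2],"dr":[0,0,0]},{"gripper":1,"translation":[0,0,0.3],"dr":[0,0,0]}]'

```text
clock: 6.17
eef_pos: [641.0, 21.1, 216.1]
tcp_rot: [3.14, 0.006, -0.194]
contact_force: [-0.0, -0.3, -0.0]
opening: 0.003
```

```bash
python3 look.py t3.png
```

```text
red [401. 179.] 41 ang -70.6 r 226.5
black [312.  149.2] 4 ang -2.7 r 135.7
black [304.6 171.9] 358 ang 7.4 r 83.2
black [374.1 210.9] 76 ang -92.2 r 141.5
black [378.3 223.3] 7 ang -102.3 r 153.1
6.2167 [644.8  21.1 224.3] [-3.1 -0.  -0.2] [ 2.4 -0.7  4. ]
```

>>> jog_arm --deltas '[{"gripper":1,"translation":[0.03,-0.33,0],"dr":[0,0,0.045]},{"gripper":1,"translation":[0.03,-0.33,0],"dr":[0,0,0.045]},{"gripper":1,"translation":[0.03,-0.33,0],"dr":[0,0,0.045]},{"gripper":1,"translation":[0.03,-0.33,0],"dr":[0,0,0.045]},{"gripper":1,"translation":[0.03,-0.33,0],"dr":[0,0,0.045]},{"gripper":1,"translation":[0.03,-0.33,0],"dr":[0,0,0.045]},{"gripper":1,"translation":[0.03,-0.33,0],"dr":[0,0,0.045]},{"gripper":1,"translation":[0.02,-0.34,0],"dr":[0,0,0.045]},{"gripper":1,"translation":[0,0,0],"dr":[0,0,0]}]'

```text
clock: 6.97
eef_pos: [666.4, -250.1, 218.6]
tcp_rot: [3.139, -0.0, 0.372]
contact_force: [-0.6, 0.6, -0.0]
opening: -0.001
```

```bash
python3 look.py t4.png; python3 -c "
import cv2;a=cv2.imread('pics/t4.png');cv2.imwrite('pics/t4c.png',cv2.resize(a[125:295,230:430],None,fx=3.5,fy=3.5,interpolation=2))"
```

```text
orange [330.9 189.5] 222 ang -42.0 r 87.2
orange [367.7 193.6] 9 ang -69.8 r 158.7
red [400.3 179.4] 50 ang -70.7 r 224.5
black [428.2 140.9] 57 ang -60.0 r 312.3
black [428.5 160.2] 6 ang -67.6 r 290.2
black [427.6 165.3] 12 ang -69.6 r 283.1
black [318.1 167.6] 62 ang -12.0 r 94.7
black [268.1 220.7] 64 ang 107.0 r 95.0
black [341.5 237.3] 79 ang -132.8 r 93.7
7.0167 [ 666.2 -247.3  218.3] [ 3.1 -0.   0.4] [ 0.4 -0.7 -0.1]
```

View pics/t4c.png

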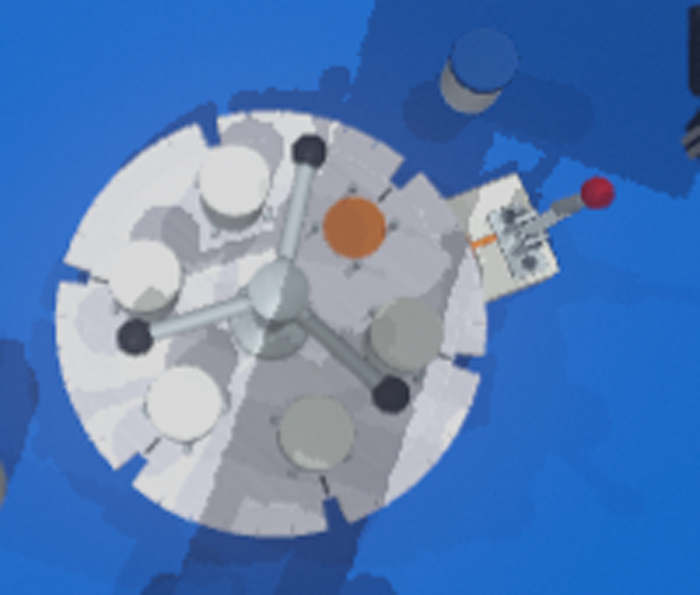

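The crop shows all five pots seated, the orange seat at −42°, and the latch still lying back with its knob at (400,179). The tooth will land mid-way between notches. Lowering outside the knob and flipping it.

>>> jog_arm --deltas '[{"gripper":1,"translation":[0,0,-0.2],"dr":[0,0,0]},{"gripper":1,"translation":[0,0,-0.2],"dr":[0,0,0]},{"gripper":1,"translation":[0,0,-0.2],"dr":[0,0,0]},{"gripper":1,"translation":[0,0,-0.2],"dr":[0,0,0]},{"gripper":1,"translation":[0,0,0],"dr":[0,0,0]},{"gripper":1,"translation":[-0.029,0.075,0],"dr":[0,0,0]},{"gripper":1,"translation":[-0.029,0.075,0],"dr":[0,0,0]},{"gripper":1,"translation":[-0.029,0.075,0],"dr":[0,0,0]},{"gripper":1,"translation":[-0.021,0.056,0],"dr":[0,0,0]},{"gripper":1,"translation":[-0.021,0.056,0],"dr":[0,0,0]}]'

```text
clock: 7.85
eef_pos: [653.3, -210.4, 139.6]
tcp_rot: [3.141, -0.001, 0.368]
contact_force: [0.8, -1.0, -0.4]
opening: 0.002
```

>>> jog_arm --deltas '[{"gripper":1,"translation":[-0.021,0.056,0],"dr":[0,0,0]},{"gripper":1,"translation":[-0.018,0.047,0],"dr":[0,0,0]},{"gripper":1,"translation":[-0.018,0.047,0],"dr":[0,0,0]},{"gripper":1,"translation":[-0.018,0.047,0],"dr":[0,0,0]},{"gripper":1,"translation":[-0.018,0.047,0],"dr":[0,0,0]}]'

```text
clock: 8.27
eef_pos: [643.5, -186.5, 138.2]
tcp_rot: [-3.141, 0.0, 0.367]
contact_force: [-0.6, -0.3, 0.5]
opening: -0.002
```

```bash
python3 look.py t5.png; python3 - <<'E'
from m import *
S=snap("side","s2.png");print([ (c,a) for c,a in blobs(S,red,6,(230,170,400,320))])
cv2.imwrite('pics/s2c.png',cv2.resize(S[180:320,250:410],None,fx=4,fy=4,interpolation=2))
E
```

```text
orange [330.8 189.5] 222 ang -42.0 r 87.0
orange [367.6 193.6] 9 ang -69.8 r 158.5
red [382.2 185.8] 55 ang -70.8 r 179.4
black [403.2 134.3] 58 ang -51.3 r 274.6
black [392.1 168.2] 430 ang -63.7 r 206.9
black [318.  167.8] 66 ang -12.0 r 94.2
black [268.1 220.7] 67 ang 107.0 r 95.0
black [341.4 237.3] 80 ang -132.9 r 93.4
black [410.4 236.2] 5 ang -105.6 r 226.6
black [426.1 257.8] 24 ang -113.2 r 272.0
black [406.5 287. ] 24 ang -129.6 r 265.5
8.3167 [ 643.2 -185.7  138.1] [-3.1  0.   0.4] [-0.8  0.2 -0.4]
[]
```

View pics/s2c.png

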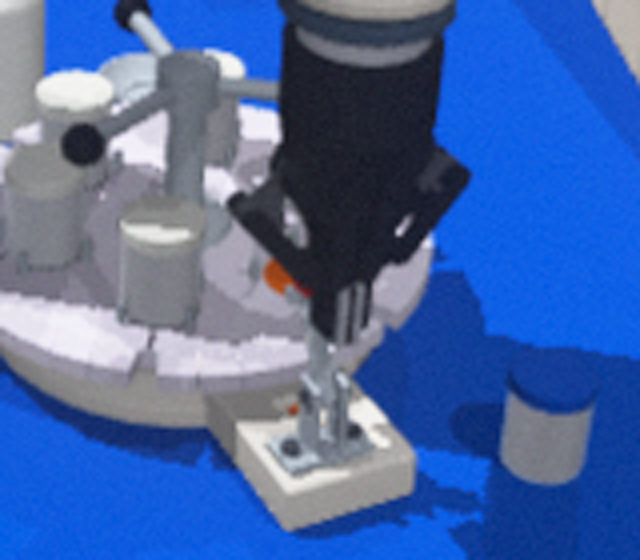

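The side crop shows the lever just past upright, with the fingers behind the knob at crop (340,310). Nudging 6 mm more, letting it fall, then backing off.

>>> jog_arm --deltas '[{"gripper":1,"translation":[-0.02,0.05,0],"dr":[0,0,0]},{"gripper":1,"translation":[0,0,0],"dr":[0,0,0]},{"gripper":1,"translation":[0.03,-0.08,0],"dr":[0,0,0]},{"gripper":1,"translation":[0.03,-0.08,0.1],"dr":[0,0,0]},{"gripper":1,"translation":[0,0,0.35],"dr":[0,0,0]},{"gripper":1,"translation":[0,0,0.35],"dr":[0,0,0]}]'

```text
clock: 8.87
eef_pos: [647.2, -199.1, 218.2]
tcp_rot: [-3.14, 0.003, 0.366]
contact_force: [0.6, -0.3, 0.3]
opening: -0.003
```

```bash
python3 look.py t6.png; python3 - <<'E'
from m import *
S=snap("side","s3.png");q=blobs(S,red,6,(230,170,400,320));t=blobs(cv2.imread("pics/t6.png"),red,10,(330,150,430,240));print(q,t)
if q and t: print(tri(q[0][0],t[0][0]))
E
```

```text
orange [330.8 189.5] 223 ang -42.0 r 87.2
red [359.8 196.8] 39 ang -74.3 r 121.6
black [411.8 157.8] 785 ang -63.3 r 258.4
black [318.1 167.8] 65 ang -12.0 r 94.3
black [268.1 220.7] 66 ang 107.0 r 95.0
black [341.5 237.4] 78 ang -132.9 r 93.7
8.9167 [ 651.  -200.2  227.5] [ 3.1 -0.   0.4] [ 2.7 -0.8  5.8]
[(array([318.3, 254.1]), np.int32(71))] [(array([359.8, 196.8]), np.int32(39))]
(array([ 620.9, -118.7,   88.3]), np.float64(4.180301597884996))
```

>>> jog_arm --deltas '[{"gripper":1,"translation":[-0.004,0.323,0],"dr":[0,0,-0.053]},{"gripper":1,"translation":[-0.004,0.323,0],"dr":[0,0,-0.053]},{"gripper":1,"translation":[-0.004,0.323,0],"dr":[0,0,-0.053]},{"gripper":1,"translation":[-0.004,0.323,0],"dr":[0,0,-0.053]},{"gripper":1,"translation":[-0.004,0.323,0],"dr":[0,0,-0.053]},{"gripper":1,"translation":[-0.004,0.323,0],"dr":[0,0,-0.053]},{"gripper":1,"translation":[-0.004,0.323,0],"dr":[0,0,-0.053]},{"gripper":1,"translation":[0,0,-0.19],"dr":[0,0,0]},{"gripper":1,"translation":[0,0,-0.19],"dr":[0,0,0]},{"gripper":1,"translation":[0,0,-0.2],"dr":[0,0,0]},{"gripper":1,"translation":[0,0,0],"dr":[0,0,0]}]'

```text
clock: 9.88
eef_pos: [643.5, 27.7, 157.1]
tcp_rot: [3.14, 0.005, -0.215]
contact_force: [-1.0, -0.3, -0.4]
opening: 0.001
```

```bash
python3 - <<'E'
from arc import *
s=r.sense();print(s["clock"],s["eef_pos"],s["tcp_rot"],s["contact_force"])
p=s["eef_pos"][:2]
a=np.radians(-12.2);u=np.array([np.cos(a),np.sin(a)]);t=np.array([-u[1],u[0]])
d=p-AX;print("along",d@u,"off",d@t)
q=p-t*(d@t-18);print("to contact",q-p)
arc(-24,12,q)
E
```

```text
9.8833 [643.5  27.7 157.1] [ 3.1  0.  -0.2] [-1.  -0.3 -0.4]
along 58.72146739911953 off 35.9085583164743
to contact [ -3.8 -17.5]
0.001, -0.021 | 0.001, -0.022 | 0.000, -0.021 | -0.001, -0.022 | -0.001, -0.021 | -0.003, -0.021 | -0.003, -0.022 | -0.003, -0.021 | -0.005, -0.021 | -0.005, -0.020 | -0.006, -0.021 | -0.007, -0.020 | dr -0.0222 end [636.5 -15.1]
```

>>> jog_arm --deltas '[{"gripper":1,"translation":[0.04,0,0.1],"dr":[0,0,0]},{"gripper":1,"translation":[-0.003,-0.055,0],"dr":[0,0,0]},{"gripper":1,"translation":[-0.01,-0.055,0],"dr":[0,0,0]},{"gripper":1,"translation":[-0.01,-0.055,0],"dr":[0,0,0]},{"gripper":1,"translation":[0,-0.02,0],"dr":[0,0,0]},{"gripper":1,"translation":[0,0,0],"dr":[0,0,0]}]'

```text
clock: 10.38
eef_pos: [646.8, 8.8, 170.9]
tcp_rot: [-3.141, -0.001, -0.216]
contact_force: [-0.5, -0.6, -0.9]
opening: 0.003
```

```bash
python3 look.py t7.png
```

```text
black [318.2 156.5] 4 ang -9.7 r 120.2
black [307.4 172.9] 177 ang 3.1 r 80.4
black [374.1 201.4] 60 ang -83.7 r 142.9
black [379.6 213.3] 17 ang -94.0 r 153.6
black [267.8 220.9] 68 ang 107.1 r 95.7
black [426.6 293.1] 67 ang -126.3 r 306.6
black [268.5 293.8] 24 ang 154.4 r 204.2
10.4333 [646.7   9.1 170.7] [-3.1 -0.  -0.2] [ 0.8 -0.1 -0.6]
```

>>> jog_arm --deltas '[{"gripper":1,"translation":[0.001,-0.024,0],"dr":[0,0,-0.0222]},{"gripper":1,"translation":[0,-0.024,0],"dr":[0,0,-0.0222]},{"gripper":1,"translation":[-0.001,-0.024,0],"dr":[0,0,-0.0222]},{"gripper":1,"translation":[-0.002,-0.024,0],"dr":[0,0,-0.0222]},{"gripper":1,"translation":[-0.002,-0.024,0],"dr":[0,0,-0.0222]},{"gripper":1,"translation":[-0.003,-0.023,0],"dr":[0,0,-0.0222]},{"gripper":1,"translation":[-0.004,-0.023,0],"dr":[0,0,-0.0222]},{"gripper":1,"translation":[-0.005,-0.023,0],"dr":[0,0,-0.0222]},{"gripper":1,"translation":[-0.005,-0.023,0],"dr":[0,0,-0.0222]}]'

```text
clock: 11.18
eef_pos: [644.9, -10.7, 170.5]
tcp_rot: [-3.14, -0.0, -0.531]
contact_force: [1.1, 4.7, 0.4]
opening: 0.002
```

```bash
python3 look.py t8.png|egrep "ang (7|8|9|10)|N|\["|grep -v -- "ang -"
```

```text
black [266.3 209. ] 71 ang 91.1 r 95.2
black [285.4 292.8] 23 ang 163.9 r 189.3
11.2333 [644.6 -11.3 170.4] [-3.1  0.  -0.5] [ 0.1  0.4 -0.5]
```

>>> jog_arm --deltas '[{"gripper":1,"translation":[-0.006,-0.023,0],"dr":[0,0,-0.0222]},{"gripper":1,"translation":[-0.006,-0.023,0],"dr":[0,0,-0.0222]},{"gripper":1,"translation":[-0.007,-0.022,0],"dr":[0,0,-0.0222]},{"gripper":1,"translation":[-0.004,-0.011,0],"dr":[0,0,-0.0111]},{"gripper":1,"translation":[-0.004,-0.011,0],"dr":[0,0,-0.0111]}]'

```text
clock: 11.65
eef_pos: [641.9, -20.0, 170.4]
tcp_rot: [-3.141, 0.0, -0.669]
contact_force: [1.1, 5.4, 1.1]
opening: -0.001
```

```bash
cat > trk.py <<'E'
from look import *
im=np.array(r.grab_frame("top"));ax=np.array([578.5,5])
for n,f,z,R in(("B",lambda b,g,r_:(b<95)&(g<80)&(r_<80)&(b-r_<30),155,(250,180,300,240)),("knob",red,80,(330,150,430,240))):
    for c,a in blobs(im,f,6,R):
        d=onz("top",c,z)[:2]-ax;print(n,c,a,"ang",round(np.degrees(np.arctan2(d[1],d[0])),2),"r",round(np.hypot(*d),1))
q=blobs(np.array(r.grab_frame("side")),red,6,(230,170,400,320));print("side knob",q)
s=r.sense();print(s["clock"],s["eef_pos"],s["tcp_rot"],s["contact_force"])
E
python3 trk.py
```

```text
B [266.9 202.8] 69 ang 82.68 r 94.8
side knob [(array([317.8, 254.4]), np.int32(67))]
11.75 [641.8 -20.4 170.3] [-3.1  0.  -0.7] [0.1 3.2 0.7]
```

>>> jog_arm --deltas '[{"gripper":1,"translation":[-0.002,-0.006,0],"dr":[0,0,-0.006]},{"gripper":1,"translation":[-0.002,-0.006,0],"dr":[0,0,-0.006]},{"gripper":1,"translation":[-0.002,-0.006,0],"dr":[0,0,-0.006]}]'

```text
clock: 12.0
eef_pos: [641.3, -22.2, 170.3]
tcp_rot: [-3.142, 0.0, -0.697]
contact_force: [0.8, 4.2, 0.3]
opening: 0.002
```

```bash
python3 trk.py
```

```text
B [267.  201.6] 73 ang 80.99 r 94.9
side knob [(array([317.7, 254.6]), np.int32(64))]
12.1 [641.2 -22.4 170.2] [ 3.1  0.  -0.7] [0.1 3.  0.7]
```

>>> jog_arm --deltas '[{"gripper":1,"translation":[-0.002,-0.006,0],"dr":[0,0,-0.006]},{"gripper":1,"translation":[-0.002,-0.006,0],"dr":[0,0,-0.006]}]'

```text
clock: 12.27
eef_pos: [640.8, -23.5, 170.2]
tcp_rot: [-3.142, 0.0, -0.717]
contact_force: [0.2, 3.7, -0.0]
opening: 0.002
```

```bash
python3 trk.py
```

```text
B [267.1 200.8] 73 ang 79.91 r 95.1
side knob [(array([317.8, 254.6]), np.int32(67))]
12.3667 [640.8 -23.7 170.2] [ 3.1  0.  -0.7] [0.5 3.  0.4]
```

>>> jog_arm --deltas '[{"gripper":1,"translation":[-0.002,-0.006,0],"dr":[0,0,-0.006]},{"gripper":1,"translation":[-0.002,-0.006,0],"dr":[0,0,-0.006]}]'

```text
clock: 12.53
eef_pos: [640.4, -24.8, 170.2]
tcp_rot: [3.142, 0.0, -0.736]
contact_force: [0.5, 3.9, -0.3]
opening: 0.003
```

```bash
python3 trk.py
```

```text
B [267.3 200. ] 70 ang 78.8 r 95.1
side knob [(array([317.7, 254.8]), np.int32(68))]
12.6333 [640.4 -25.1 170.2] [ 3.1 -0.  -0.7] [0.2 2.5 0.1]
```

>>> jog_arm --deltas '[{"gripper":1,"translation":[-0.002,-0.006,0],"dr":[0,0,-0.006]},{"gripper":1,"translation":[-0.002,-0.006,0],"dr":[0,0,-0.006]}]'

```text
clock: 12.8
eef_pos: [640.0, -26.0, 170.2]
tcp_rot: [3.142, 0.0, -0.754]
contact_force: [0.5, 4.2, -1.2]
opening: 0.001
```

```bash
python3 trk.py
```

```text
B [267.4 199.1] 71 ang 77.66 r 95.2
side knob [(array([317.1, 257.5]), np.int32(63))]
12.9 [640.  -26.2 170.2] [ 3.1 -0.  -0.8] [-0.6  1.8 -0.3]
```

```bash
python3 trk.py; python3 - <<'E'
from m import *
for z in (70,80.5):
    rr=190-62*np.cos(np.arcsin((z-70)/62)); a=np.radians(-72)
    print(z,proj("side",[578.5+rr*np.cos(a),5+rr*np.sin(a),z]))
E
```

```text
B [267.4 199. ] 71 ang 77.48 r 95.2
side knob [(array([317.1, 257.4]), np.int32(62))]
13.0 [640.  -26.2 170.2] [ 3.1 -0.  -0.8] [-0.3  2.1 -0.8]
70 [315.5 260.6]
80.5 [315.9 256.9]
```

>>> jog_arm --deltas '[{"gripper":1,"translation":[-0.002,-0.006,0],"dr":[0,0,-0.006]},{"gripper":1,"translation":[0,0,0],"dr":[0,0,0]}]'

```text
clock: 13.17
eef_pos: [639.9, -26.6, 170.3]
tcp_rot: [3.142, -0.0, -0.764]
contact_force: [-0.5, 1.0, -0.1]
opening: 0.002
```

```bash
python3 trk.py;  python3 - <<'E'
import cv2
from m import *
S=snap("side","s4.png");cv2.imwrite('pics/s4c.png',cv2.resize(S[215:310,270:390],None,fx=6,fy=6,interpolation=2))
E
```

```text
B [267.4 198.8] 70 ang 77.26 r 95.3
side knob [(array([317.1, 257.5]), np.int32(61))]
13.2667 [639.9 -26.6 170.3] [ 3.1 -0.  -0.8] [ 0.7  1.5 -1.3]
```

View pics/s4c.png

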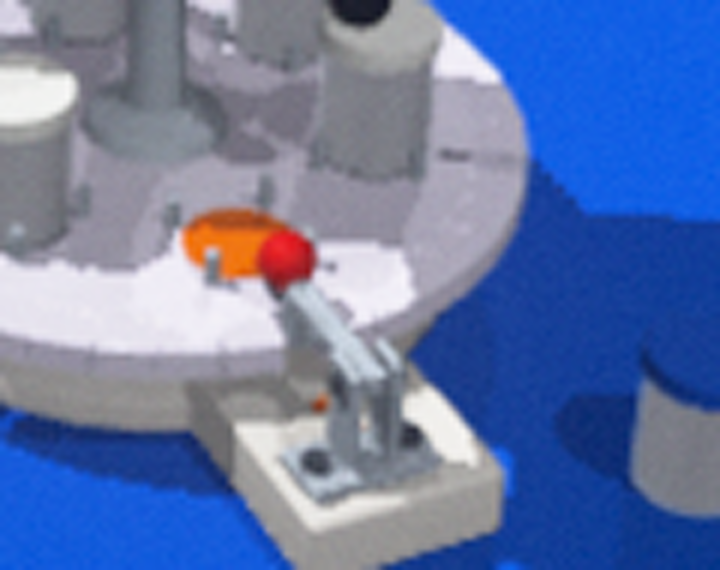

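The crop shows the knob (crop (287,257)) dropped over the orange seat, with the lever nearly level in the notch. Feeling on in small steps.

>>> jog_arm --deltas '[{"gripper":1,"translation":[-0.002,-0.005,0],"dr":[0,0,0]},{"gripper":1,"translation":[0,0,0],"dr":[0,0,0]}]'

```text
clock: 13.48
eef_pos: [639.8, -26.8, 170.3]
tcp_rot: [-3.141, 0.0, -0.763]
contact_force: [1.0, 4.8, -1.2]
opening: -0.002
```

>>> jog_arm --deltas '[{"gripper":1,"translation":[-0.002,-0.005,0],"dr":[0,0,0]},{"gripper":1,"translation":[0,0,0],"dr":[0,0,0]}]'

```text
clock: 13.65
eef_pos: [639.7, -26.9, 170.3]
tcp_rot: [-3.14, 0.0, -0.763]
contact_force: [1.5, 6.2, -1.5]
opening: 0.0
```

```bash
python3 trk.py
```

```text
B [267.6 198.7] 72 ang 77.08 r 95.0
side knob [(array([317.1, 257.6]), np.int32(62))]
13.75 [639.7 -26.9 170.3] [-3.1  0.  -0.8] [ 1.5  6.4 -1.3]
```

>>> jog_arm --deltas '[{"gripper":1,"translation":[-0.002,-0.005,0],"dr":[0,0,0]},{"gripper":1,"translation":[-0.001,-0.004,0],"dr":[0,0,0]}]'

```text
clock: 13.92
eef_pos: [639.7, -27.1, 170.3]
tcp_rot: [-3.139, 0.001, -0.763]
contact_force: [3.9, 12.2, -3.2]
opening: 0.002
```

>>> jog_arm --deltas '[{"gripper":1,"translation":[-0.002,-0.005,0],"dr":[0,0,0]},{"gripper":1,"translation":[0,0,0],"dr":[0,0,0]}]'

```text
clock: 14.08
eef_pos: [639.7, -27.1, 170.3]
tcp_rot: [-3.138, 0.001, -0.763]
contact_force: [3.5, 12.2, -3.3]
opening: 0.003
```

>>> jog_arm --deltas '[{"gripper":1,"translation":[0,0,0],"dr":[0,0,0]},{"gripper":1,"translation":[0,0,0],"dr":[0,0,0]},{"gripper":1,"translation":[0,0,0],"dr":[0,0,0]},{"gripper":1,"translation":[0,0,0],"dr":[0,0,0]},{"gripper":1,"translation":[0,0,0],"dr":[0,0,0]}]'

```text
clock: 14.5
eef_pos: [639.7, -27.1, 170.3]
tcp_rot: [-3.139, 0.001, -0.763]
contact_force: [4.1, 11.9, -3.3]
opening: -0.0
```

>>> jog_arm --deltas '[{"gripper":1,"translation":[0.002,0.01,0],"dr":[0,0,0]},{"gripper":1,"translation":[0.004,0.02,0],"dr":[0,0,0]},{"gripper":1,"translation":[0.02,0.05,0],"dr":[0,0,0]},{"gripper":1,"translation":[0.04,0.1,0],"dr":[0,0,0]},{"gripper":1,"translation":[0,0,0.3],"dr":[0,0,0]},{"gripper":1,"translation":[0,0,0.4],"dr":[0,0,0]},{"gripper":1,"translation":[-0.15,0.35,0],"dr":[0,0,0]},{"gripper":1,"translation":[-0.15,0.35,0],"dr":[0,0,0]},{"gripper":1,"translation":[-0.15,0.35,0],"dr":[0,0,0]},{"gripper":1,"translation":[-0.15,0.35,0],"dr":[0,0,0]},{"gripper":1,"translation":[0,0,0],"dr":[0,0,0]}]'

```text
clock: 15.42
eef_pos: [583.2, 134.4, 240.5]
tcp_rot: [-3.141, 0.002, -0.76]
contact_force: [0.1, -0.3, -1.2]
opening: 0.002
```

```bash
python3 - <<'E'
from look import *
T=look("t9.png");S=snap("side","s5.png")
q=blobs(S,red,6,(230,170,400,320));t=blobs(T,red,6,(330,150,430,240));print(q,t)
print(tri(q[0][0],t[0][0]), "riding was z 88.3")
cv2.imwrite('pics/t9c.png',cv2.resize(T[135:290,235:425],None,fx=4,fy=3.85,interpolation=2))
E
```

```text
orange [341.2 206.3] 181 ang -74.9 r 86.1
red [358.4 198. ] 44 ang -75.1 r 117.6
black [274.  131.5] 4 ang 24.2 r 194.9
black [276.  141.5] 4 ang 26.0 r 171.2
black [277.  147.5] 4 ang 27.5 r 157.4
black [249.5 198.2] 260 ang 80.4 r 134.5
black [337.8 177.8] 72 ang -42.5 r 93.7
black [375.2 186.3] 12 ang -71.1 r 154.3
black [265.8 199.1] 39 ang 78.1 r 98.6
black [382.5 194.5] 4 ang -79.0 r 164.3
black [322.3 249.5] 86 ang -163.5 r 94.0
black [279.9 268.9] 99 ang 154.0 r 146.8
black [285.7 278.4] 7 ang 161.1 r 160.6
15.4667 [584.4 132.2 240.5] [ 3.1  0.  -0.8] [ 0.9 -1.1 -0.6]
[(array([316.8, 257.5]), np.int32(69))] [(array([358.4, 198. ]), np.int32(44))]
(array([ 619.3, -117. ,   78.1]), np.float64(2.5834937936776567)) riding was z 88.3
```

View pics/t9c.png

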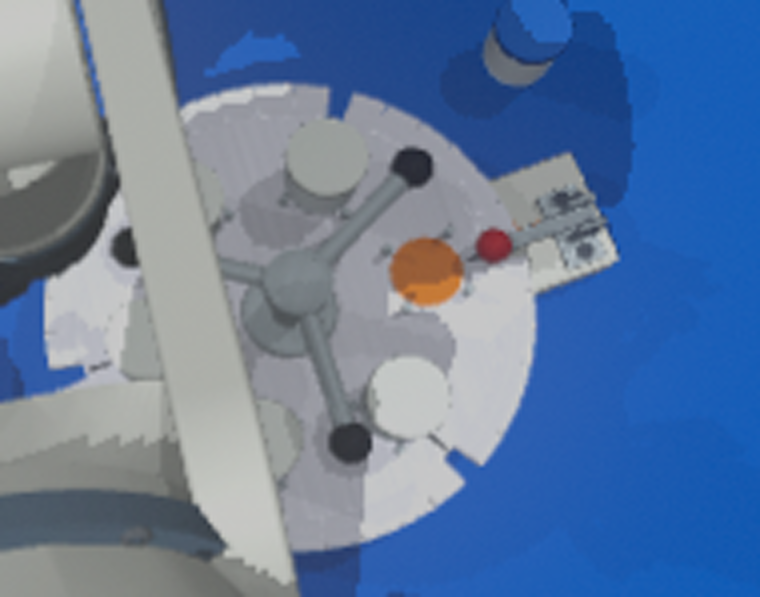

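The top crop shows the lever down on the orange place's notch, with the knob at (358,198). The pots in view are seated and the robot is clear. Triangulated knob height fell 10.2 mm from riding, where about 10.5 mm was expected, so the latch is home.

```bash
python3 -c "
from rig import r
s=r.sense();print(s['clock'],s['contact_force'],s['qvel'].round(3));print(r.sign_off())"
```

```text
15.5167 [-0.20908428 -0.87346501  0.3267297 ] [-0.044  0.009 -0.012 -0.007 -0.003 -0.013]
the job is handed in; nothing more can be done
None
```

The empty orange place is latched at the index mark and the job is handed in, at about 15.5 s. No verdict was reported.

- **Moves:** I turned the plate clockwise by spoke A until the place was about 30° short of the mark. There I flipped the latch onto the rim between two notches and eased the plate on in steps of about 0.6 mm until the tooth dropped.
- **Lock proof:** I leaned on the spoke with about 12.7 N horizontal, 13.2 N in all, for at least 0.5 s. The plate did not move. The highest force I read on the dropped latch was about 13.2 N, but I only read it at the end of each move call.
- **Latch home:** By triangulation the knob fell 10.2 mm from riding height; 10.5 mm was expected.
- **Position:** The notch is about 10 mm from the index mark, estimated from spoke A's angle; the limit is 19 mm.
- **Disagreement:** The side camera alone showed a knob drop of about 2.9 px, where about 3.7 px was expected (roughly 0.04 rad). I put that down to blob-centroid bias.
- **Only partly checked:** In the last top view the arm hid part of the plate, so not all five pots were in sight. The pots in view, and all five in an earlier view taken before the last turn, stood in their places. The waiting pot looked untouched; I did not measure the bottle and dish again.
- **At hand-in:** The arm was clear above the plate and contact force was near zero.

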